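# Show the bench camera the hidden sight glass with an inspection mirror

## Robot

A 6-joint arm with a two-finger parallel gripper is mounted at the origin on the work surface. World frame = base frame: x ahead of the robot, y to its left, z up, the work surface at z = 0. Lengths are in m, angles in rad, forces in N, time in s.
With the tool pointing down it reaches from about 0.3 to 0.875 m from the base axis. Payload 6.4 kg.
Tool frame: the origin (TCP) lies on the centre line of the jaws, within the pads' length; the fingertips stand 17 mm ahead of it and the grasp point (between the pads) lies 2 mm behind it; z points along the fingers, x is the direction in which the jaws open and shut, and the axes are right-handed (so a half turn about z gives the same grasp; the last joint's range is limited). The gripper opens to 85 mm and grips with 20 to 120 N. Pads are 22 mm wide; open, the fingers measure 114 mm over their backs; the gripper's body (76 mm by 85 mm) begins 54 mm behind the grasp point. The pads swing forward as they close: fully open they stand 13 mm farther back than shut.
Start: joints at [0.919, 0.181, 1.607, -0, 1.354, -0.206], TCP at [0.248, 0.519, 0.248] pointing down, gripper open.
Joint ranges: [-2.99, 2.99], [-0.89, 2.07], [0.3, 2.58], [-1.14, 4.28], [0, 2.63], [-3.12, 3.12]. Speed limits (rad/s): [2.57, 2.57, 3.01, 3.14, 3.14, 3.14].

## Interface

Orientations are given as a unit quaternion [w, x, y, z].
In Python, from bench import ctrl gives the robot as it stands.
- The arm moves only by the tool servo_tool, never from a script. Its argument "increments" is text: rows parted by semicolons, each of 5 numbers parted by spaces: the shift along the tool's x, y, z in cm, then the turn about the tool's z in rad, then the opening, from 0 (shut) to 1 (fully open). In form: dx dy dz yaw gripper; .... A call has 1 to 10 rows; each row shifts and turns the commanded pose from where the row before left it, along the tool's axes as they then stand; what a row does not reach is not made up. A row lasts 1/8 s, in which the tool goes at most 62.5 mm and 10.7 degrees, less where a joint would pass 70% of its speed; a pose out of reach is approached as far as the arm can. A call is refused whole if a number of a shift passes 6.25 or a number of a turn 0.188, either way. A call with a gripper value outside its range is refused whole. The fingers move at their own pace and stop on an object; the grip force is fixed at half the most. Time passes only in rows, so rows that do not move let the fingers close. It gives the time, the measured TCP pose, the force and the opening at its end, in the units of the state.
- ctrl.get_obs(): the state, without advancing time (a new reading comes with each control period).
- ctrl.camera(name): name is "scene" or "side" or "wrist"; returns (picture, depth): 420x560x3 uint8, red, green, blue; 420x560 float32, m along the optical axis (not along the pixel's ray), 0 where there is no reading.
- ctrl.camera_params(name): a dict with "mtx" (3x3 intrinsics, pixels), "position" and "attitude" of the camera in the world; the wrist camera has in their place "tool_from_camera" (4x4, takes a point from camera to tool coordinates, whose origin is the TCP and whose axes are the tool frame's). Camera axes: x right, y down, z forward; pixel columns grow to the right and rows downward; lengths in m; the calibration is good to about 2 mm. A picture is of the moment at which its call begins: read the wrist's pose just before it. camera_params takes no time and is no camera call.
- ctrl.hand_in(): hands the job in, once; it reports no verdict.
The state is a dict: "time_s": time; "q": joint angles; "dq": joint speeds; "joint_efforts": joint torques, N m; "eef_pos": TCP position; "eef_rot": TCP orientation; "wrist_force": force on the tool from outside, world axes, zero at the start; "torque": the same for the moment, N m; "opening": opening from 0.0 (shut) to 1.0 (fully open).
Only numpy, scipy, OpenCV 4.12 (cv2) and the standard library are available. Lean on these libraries where they do the work, as an engineer would, in place of code of your own. Each camera call takes 0.05 s, during which the arm holds its last target.

## Task

The fixed bench camera cannot see the round sight glass on the back of the pump stack: first clear away the tall solvent bottle that stands in front of the glass, setting it upright in the spill tray. Then take the inspection mirror and hold it up in the middle of the camera's view, at its focusing distance, angled so that the camera sees the sight glass reflected in the mirror. Finish still holding the mirror in the air, steady at that angle, and leave everything else where it stands.

Things in the scene. Friction and masses are not known exactly. Their poses are not given: they have to be found in the camera images.
- stack: fixed pump stack, two instrument boxes 345 mm wide, 435 mm deep and 230 mm high together, with a grey bottle tray on top reaching 255 mm. Origin: on the bench at the foot of the middle of its rear panel. Its x runs along the rear panel, z up; the rear panel looks to its -y (towards the open middle of the bench), the boxes lie on its +y side.
- sight_glass (a point): centre of the round sight glass, 34 mm across with its brass bezel, on the rear panel of the lower box: at (-60, -6, 70) mm in the stack's frame. It is the only bezelled small round glass there (the big black disc with rings is a fan). Axes as the stack's.
- lens (a point): bench camera: square metal body 50 mm wide with a round black lens 42 mm across, clamped to a fixed laboratory stand (grey base, upright rod 312 mm high) beside the +x end of the stack. This point: centre of the lens front, 260 mm up, at (205, 20, 260) mm in the stack's frame, give or take 8 mm in x and y. It looks down at a slant over the open bench behind the stack.
- focus (a point): point in the air straight ahead of the lens on the camera's optical axis, 324 mm from it, where the picture is centred and sharp: 158 mm above the bench, at (50, -245, 158) mm in the stack's frame, give or take 8 mm in x and y (it shifts as the lens does). The middle of the mirror's face belongs here. Axes as the stack's.
- aim_point (a point): point in the air on the line from sight glass to lens, 0.461 of the way from the glass; at (62, 6, 158) mm in the stack's frame. The camera sees the glass in a mirror held at the focus point when the line square to the mirror's face, from its middle, runs through this point; both points are equally high, so the face is then upright. Axes as the stack's.
- mirror_grip (a point): loose inspection mirror, 110 g: centre of its handle, a straight rubber grip 110 mm long, 22 mm wide and 24 mm high, flat-sided, lying on the bench (centre 12 mm up). x runs along the handle towards the mirror, y to the left, z up. The balance point lies about 35 mm towards the mirror from here.
- mirror_face (a point): middle of the mirror's reflecting face: an upright framed rectangular mirror 74 mm wide and 54 mm high on the end of a thin rod, 135 mm along +x from the handle's centre and 15 mm higher (27 mm above the bench as it lies). The face looks along +x, away from the handle. Axes as the handle's: y across the face, z up the face.
- bottle_center (a point): tall solvent bottle in the way, loose, round, 66 mm in diameter, 152 mm high, about 0.36 kg: point on its axis half-way up (76 mm above its base). Above 100 mm it narrows to a neck; the round cap is 50 mm in diameter and covers the top 30 mm (122 to 152 mm up) and can be gripped. It stands 95 to 115 mm in front of the rear panel, between the sight glass and the focus point. z is its axis.
- tray: fixed open spill tray, 270 x 160 mm, 28 mm high, walls and floor 4 mm thick. Origin: centre of its underside; x runs along its length towards the end where the jar stands, z up.
- tray_free (a point): point on the tray's floor (4 mm above the bench) in the middle of its free part, 60 mm from the tray's centre towards the end without the jar.
- jar_center (a point): bystander: squat jar of the same glass with the same kind of cap, 68 mm in diameter and 84 mm high, standing loose in the tray 75 mm from its centre; point half-way up.
- vial_rack: bystander: loose rack of small vials, 70 x 130 mm, 47 mm high; origin under its centre.
- beaker: bystander: loose glass beaker, 60 mm in diameter, 85 mm high; origin under its centre.
- wrench: bystander: loose steel wrench, 130 mm long, lying flat; origin under its middle.

How it is judged:
By the outcome, as a careful person would: the job done as asked, in the order asked, and still so for the second after the job is handed in, while the arm keeps its last pose, push and grip.
It also fails if it takes over 54 s, if anything falls off the work surface, if the arm or the gripper's body presses on something with over 40 N, if the wrist force passes 120 N, or if a joint passes its speed limit or range.

## Working session

There is one attempt and no reset: what is moved stays moved. The work goes in short steps, Python scripts to look and compute and a tool call to move; the robot and the scene stay as the last step left them, time stands still between calls to the robot, and variables do not carry over. Pictures are saved under pics/ and viewed, and the job is handed in when it is done.

Besides the shell and the picture viewer there is one more tool, called after ">>>" as name(argument=value, ...) on one line, values as JSON. servo_tool: Moves the arm, as the interface text tells. Its arguments: {"type":"object","properties":{"increments":{"type":"string"}},"required":["increments"]}

```bash
ls; mkdir -p pics; cat > h.py <<'E'
import numpy as np, cv2
from scipy.spatial.transform import Rotation as R
from bench import ctrl
def Rq(q): return R.from_quat([q[1],q[2],q[3],q[0]]).as_matrix()
def snap(n,tag):
    o=ctrl.get_obs(); im,d=ctrl.camera(n); cv2.imwrite(f'pics/{tag}.png',im[:,:,::-1]); np.savez(f'pics/{tag}.npz',im=im,d=d,p=o['eef_pos'],q=o['eef_rot']); return im,d
def cam(n,p=None,q=None):
    c=ctrl.camera_params(n)
    K=np.array(c['mtx'])
    if n=='wrist':
        T=np.array(c['tool_from_camera']); Rt=Rq(q); return K,Rt@T[:3,:3],Rt@T[:3,3]+p
    a=np.array(c['attitude']); Rc=a if a.shape==(3,3) else Rq(a)
    return K,Rc,np.array(c['position'])
def load(n,tag):
    z=np.load(f'pics/{tag}.npz'); K,Rc,t=cam(n,z['p'],z['q']); return z['im'],z['d'],K,Rc,t
def cloud(d,K,Rc,t):
    v,u=np.mgrid[:d.shape[0],:d.shape[1]]
    P=np.stack([(u-K[0,2])/K[0,0]*d,(v-K[1,2])/K[1,1]*d,d],-1)
    return P@Rc.T+t
def ray(u,v,z,K,Rc,t):
    r=Rc@np.array([(u-K[0,2])/K[0,0],(v-K[1,2])/K[1,1],1]); return t+r*(z-t[2])/r[2]
def proj(P,K,Rc,t):
    c=Rc.T@(np.array(P)-t); c=K@c; return c[:2]/c[2]
E
python3 - <<'E'
from h import *
for n in ['scene','side','wrist']:
    snap(n,n+'0'); print(ctrl.camera_params(n))
print(ctrl.get_obs())
E
```

```text
pics
{'mtx': array([[478.70370378,   0.        , 273.29793613],
       [  0.        , 478.70370378, 217.81553018],
       [  0.        ,   0.        ,   1.        ]]), 'position': array([ 1.12104945, -0.70871332,  1.11496427]), 'attitude': array([-0.34349603,  0.88157148,  0.30305832, -0.11400816])}
{'mtx': array([[469.41752601,   0.        , 279.22917303],
       [  0.        , 469.41752601, 209.12107412],
       [  0.        ,   0.        ,   1.        ]]), 'position': array([-0.02218724, -0.72091236,  1.04576514]), 'attitude': array([-0.37134974,  0.86120589, -0.3206233 ,  0.13275727])}
{'mtx': array([[292.99409043,   0.        , 276.56889398],
       [  0.        , 292.99409043, 209.93384709],
       [  0.        ,   0.        ,   1.        ]]), 'tool_from_camera': array([[ 9.99998849e-01, -1.16932721e-03,  9.67297401e-04,
         2.66820192e-04],
       [ 8.74502244e-04,  9.64951919e-01,  2.62425283e-01,
        -6.67595322e-02],
       [-1.24025651e-03, -2.62424135e-01,  9.64951830e-01,
        -1.25064668e-01],
       [ 0.00000000e+00,  0.00000000e+00,  0.00000000e+00,
         1.00000000e+00]])}
{'time_s': 0.15, 'q': array([ 9.18719172e-01,  1.81392910e-01,  1.60775702e+00, -2.30656842e-06,
        1.35377175e+00, -2.06273659e-01]), 'dq': array([-0.00123065, -0.00275883, -0.00371514, -0.00068306, -0.00045379,
        0.00039454]), 'joint_efforts': array([ 3.20111403e-04, -4.45264864e+01, -3.51691067e+01, -3.29028990e-04,
        5.83474495e-03, -2.30992953e-06]), 'eef_pos': array([0.2476636 , 0.51850442, 0.24758871]), 'eef_rot': array([ 2.32794980e-04,  8.45926091e-01,  5.33299734e-01, -6.22401588e-04]), 'wrist_force': array([-1.07641661,  0.17536681, -0.26555499]), 'torque': array([-0.02402483, -0.02510663, -0.05674431]), 'opening': 0.9994663607302295}
```

View pics/scene0.png

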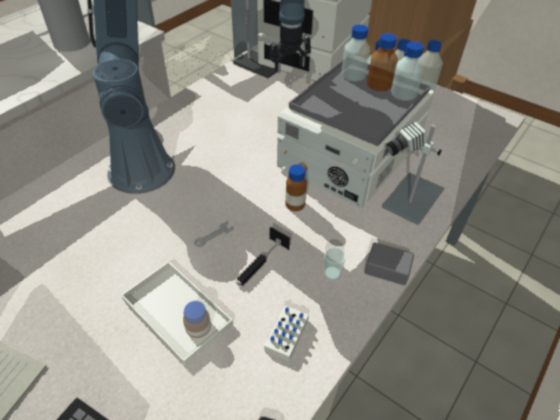

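View pics/side0.png

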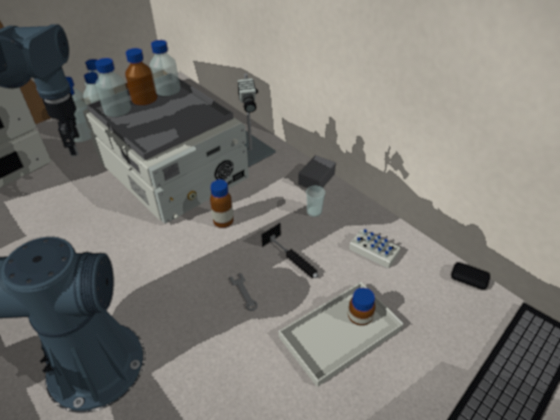

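View pics/wrist0.png

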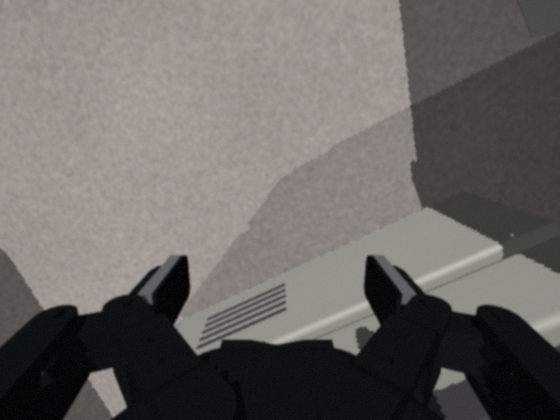

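The scene view shows the stack (panel ~(330,160)), bottle with blue cap at (296,175), wrench at (213,235), mirror from (240,280) to (280,238), tray (178,308) with jar (196,318), beaker (334,262), rack (287,330) and lens at about (395,148). The side view shows the same things. The wrist camera sees only the stack's near side.

```bash
python3 - <<'E'
from h import *
for n in ['scene','side']:
    im,d,K,Rc,t=load(n,n+'0'); P=cloud(d,K,Rc,t)
    print(n, 'zero depth frac',(d==0).mean())
    pts={'scene':dict(panel=(310,150),cap=(296,172),bottle=(296,195),mirror=(280,238),handle=(253,268),jarcap=(194,310),tray=(160,300),rack=(287,330),beaker=(334,262),wrench=(213,235),lens=(395,148),table=(220,200),fan=(338,177)),
     'side':dict(panel=(185,175),cap=(220,187),bottle=(221,205),mirror=(271,234),handle=(300,262),jarcap=(363,298),tray=(325,335),rack=(375,245),beaker=(315,200),wrench=(243,290),lens=(248,102),table=(220,260),fan=(224,170))}[n]
    for k,(u,v) in pts.items(): print(k,P[v,u].round(3),d[v,u])
for n,(x0,y0,x1,y1) in dict(scene=(230,110,450,290),side=(90,70,330,290)).items():
    im=cv2.imread(f'pics/{n}0.png')[y0:y1,x0:x1]; s=600/(y1-y0); s=min(s,800/(x1-x0)); cv2.imwrite(f'pics/{n}0c.png',cv2.resize(im,None,fx=s,fy=s,interpolation=cv2.INTER_CUBIC)); print(s)
E
```

```text
scene zero depth frac 0.008835034013605442
panel [0.492 0.304 0.138] 1.5215032
cap [0.527 0.179 0.153] 1.4293867
bottle [0.538 0.17  0.07 ] 1.4805766
mirror [0.584 0.029 0.029] 1.4168607
handle [ 0.588 -0.102  0.024] 1.3487563
jarcap [ 0.585 -0.326  0.085] 1.1852735
tray [ 0.448 -0.33   0.004] 1.2988763
rack [ 0.784 -0.204  0.034] 1.2061771
beaker [0.755 0.06  0.019] 1.3707653
wrench [ 0.404 -0.07   0.003] 1.4568193
lens [0.757 0.321 0.27 ] 1.3247287
table [ 0.317  0.058 -0.002] 1.5644563
fan [0.609 0.295 0.095] 1.5012478
side zero depth frac 0.004077380952380952
panel [0.474 0.311 0.14 ] 1.4282293
cap [0.515 0.183 0.152] 1.368149
bottle [0.502 0.169 0.097] 1.391663
mirror [0.575 0.028 0.035] 1.3903
handle [ 0.574 -0.101  0.023] 1.3267592
jarcap [ 0.575 -0.327  0.088] 1.1572752
tray [ 0.471 -0.307  0.005] 1.1766962
rack [ 0.768 -0.207  0.041] 1.3462299
beaker [0.744 0.018 0.076] 1.4357239
wrench [ 0.401 -0.061  0.004] 1.2814425
lens [0.741 0.33  0.278] 1.4680895
table [ 0.418  0.072 -0.002] 1.3668367
fan [0.605 0.297 0.098] 1.5102929
3.3333333333333335
2.727272727272727
```

```bash
python3 - <<'E'
from h import *
# segments above table per camera in plan view
for n in ['scene','side']:
    im,d,K,Rc,t=load(n,n+'0'); P=cloud(d,K,Rc,t).reshape(-1,3); C=im.reshape(-1,3)
    x0,y0,s=0.1,-0.6,0.002
    g=np.zeros((600,450,3),np.uint8)+0
    m=(d.ravel()>0)&(P[:,2]>-0.02)&(P[:,2]<0.4)
    for p,c in sorted(zip(P[m].tolist(),C[m].tolist()),key=lambda a:a[0][2]):
        i=int((p[0]-0.0)/s); j=int((0.65-p[1])/s)
        if 0<=i<449 and 0<=j<599: g[j:j+2,i:i+2]=c[::-1]
    for k in range(0,9): cv2.putText(g,f'{k/10}',(k*50,10),0,.35,(0,0,255)); 
    for k in range(0,12): cv2.putText(g,f'{0.6-k*.1:.1f}',(0,25+k*50),0,.35,(0,255,0))
    cv2.imwrite(f'pics/{n}plan.png',g)
a=np.hstack([cv2.imread('pics/sceneplan.png')[:,50:],cv2.imread('pics/sideplan.png')[:,50:]]); cv2.imwrite('pics/plan.png',a)
E
```

```text
(no output)
```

View pics/plan.png

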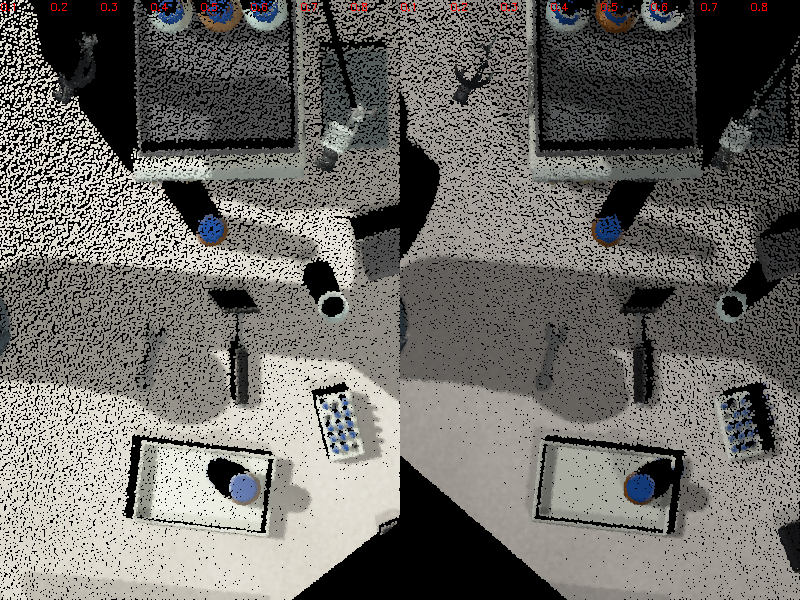

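View pics/scene0c.png

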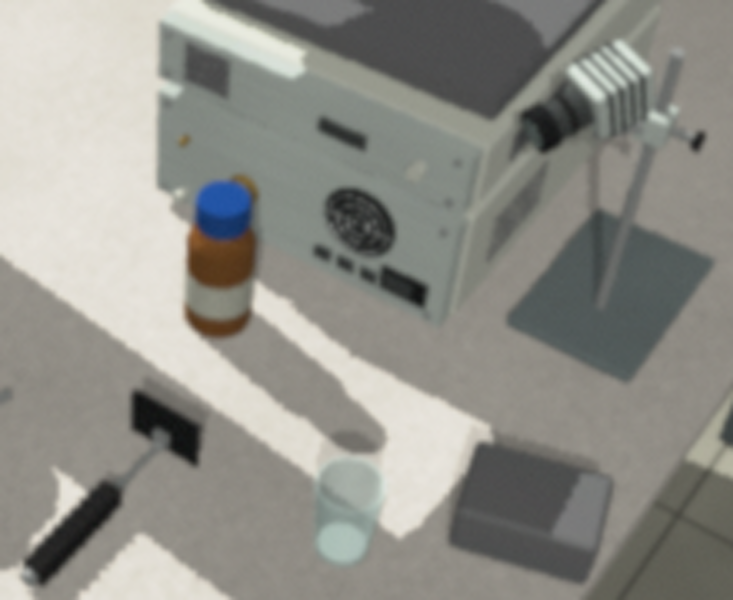

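View pics/side0c.png

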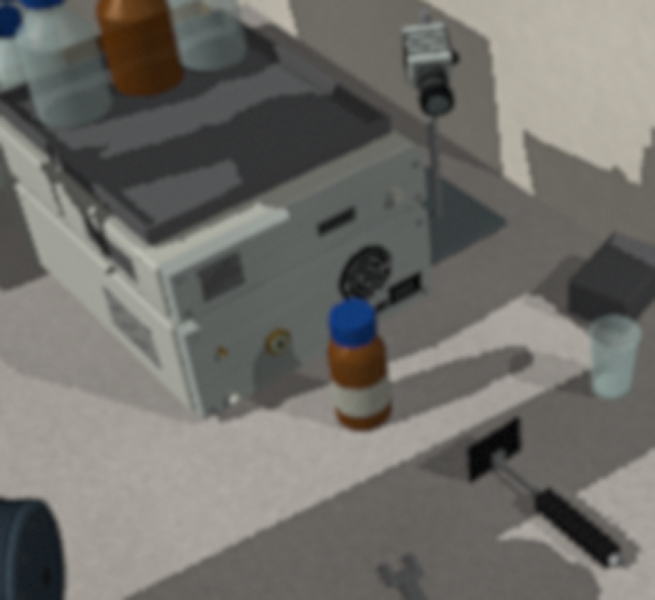

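The plan view built from depth agrees across both cameras. The bottle is near (0.52,0.19), the handle runs along world +y near (0.577,-0.09), and the tray is near (0.50,-0.33). Next I'll measure these precisely.

```bash
python3 - <<'E'
from h import *
for n in ['scene','side']:
    im,d,K,Rc,t=load(n,n+'0'); P=cloud(d,K,Rc,t); hsv=cv2.cvtColor(im,cv2.COLOR_RGB2HSV)
    print('==',n)
    x,y,z=P[...,0],P[...,1],P[...,2]
    # panel
    m=(x>.4)&(x<.67)&(y>.25)&(y<.34)&(z>.04)&(z<.2)
    A=P[m]
    for _ in range(6):
        l=np.polyfit(A[:,0],A[:,1],1); r=A[:,1]-np.polyval(l,A[:,0]); A=A[abs(r-np.median(r))<max(.003,1.5*r.std())]
    print('panel y=%.4f*x+%.4f'%tuple(l),len(A),r.std(), 'at .54', np.polyval(l,.54))
    u=np.array([1,l[0]]);u/=np.linalg.norm(u); nrm=np.array([-u[1],u[0]]); off=nrm@[0,l[1]]
    s=P[...,:2]@nrm-off; w=P[...,:2]@u
    mm=(abs(s)<.006)&(z>.05)&(z<.2)&(w>.3)&(w<.95)
    print('w range',np.percentile(w[mm],[.5,1,2,98,99,99.5]), 'ang',np.degrees(np.arctan(l[0])))
    mt=(z>.215)&(z<.24)&(s>0.0)&(s<.4)&(w>.3)&(w<.9); print('top w',np.percentile(w[mt],[0.5,2,98,99.5]))
    # caps
    for nm,(cx,cy),h in [('bottle',(.52,.18),.152),('jar',(.582,-.325),.088)]:
        b=(hsv[...,0]>100)&(hsv[...,0]<130)&(hsv[...,1]>90)&(np.hypot(x-cx,y-cy)<.06)
        mk=b.astype(np.uint8); top=b&(abs(z-h)<.006)
        c,rad=cv2.minEnclosingCircle(P[top][:,:2].astype(np.float32)); print(nm,'z',np.percentile(z[b],[5,50,95]),'top circ',c,rad,'mean',P[top].mean(0))
        uv=np.argwhere(b)[:,::-1]; e=cv2.boundingRect(uv.astype(np.int32)); print(e)
    # handle
    hm=(abs(x-.58)<.03)&(y>-.17)&(y<-.025)&(z>.016)&(z<.035)
    H=P[hm]; rr=cv2.minAreaRect((H[:,:2]*1000).astype(np.float32)); print('handle',rr,H[:,2].mean(), len(H),H[:,:2].mean(0))
    v=np.linalg.svd(H[:,:2]-H[:,:2].mean(0))[2][0]; print('pca deg',np.degrees(np.arctan2(v[1],v[0])), (H[:,:2]-H[:,:2].mean(0))@v @[0]*0 if 0 else '')
    fm=(abs(x-.58)<.07)&(y>.01)&(y<.06)&(z>.012)&(z<.07)
    F=P[fm]; print('mirror',F.mean(0),F.min(0),F.max(0)); l=np.polyfit(F[:,0],F[:,1],1); print('slope deg',np.degrees(np.arctan(l[0])))
    # tray rim
    tm=(z>.022)&(z<.034)&(abs(x-.51)<.2)&(abs(y+.32)<.15)&(np.hypot(x-.58,y+.325)>.05)
    T=P[tm]; print('tray',cv2.minAreaRect((T[:,:2]*1000).astype(np.float32)))
    # rest
    for nm,(cx,cy),r in [('beaker',(.765,.04),.05),('rack',(.776,-.2),.1),('wrench',(.4,-.06),.08)]:
        q=(np.hypot(x-cx,y-cy)<r)&(z>(.003 if nm=='wrench' else .02)); Q=P[q]; print(nm,np.percentile(Q,[2,98],axis=0).round(3).tolist())
    # lens
    lm=(np.hypot(x-.745,y-.33)<.06)&(z>.2)&(z<.33)&(hsv[...,2]<60)
    L=P[lm]; print('lens dark',np.percentile(L,[2,50,98],axis=0).round(3).tolist())
E
```

```text
== scene
panel y=0.0198*x+0.2869 1921 0.0015799929524496915 at .54 0.2975974286454766
w range [0.37475978 0.37722881 0.38062322 0.70480226 0.70768617 0.70886098] ang 1.1330800579609046
top w [0.38067503 0.38490417 0.71345307 0.83375492]
bottle z [0.12458775 0.14783253 0.15242666] top circ (0.5185795426368713, 0.19334843754768372) 0.02638125978410244 mean [0.51985363 0.1925664  0.14984125]
(289, 164, 16, 18)
jar z [0.08319782 0.08608838 0.08930434] top circ (0.5854506492614746, -0.32593271136283875) 0.02468111179769039 mean [ 0.58582556 -0.32588205  0.08623333]
(185, 302, 20, 17)
handle ((580.9143676757812, -97.77680206298828), (26.917510986328125, 127.85322570800781), 0.5533698797225952) 0.02187606622052189 284 [ 0.58257678 -0.10187797]
pca deg -89.43073989901174 
mirror [0.58202671 0.02872239 0.03428626] [0.54485839 0.01317951 0.01223127] [0.61762437 0.03768447 0.05875474]
slope deg 1.089929753076793
tray ((507.951416015625, -325.6585998535156), (161.56787109375, 273.78271484375), 83.5261459350586)
beaker [[0.739, 0.009, 0.022], [0.793, 0.065, 0.085]]
rack [[0.741, -0.264, 0.023], [
[... 718 characters left out ...]
1187]
(352, 288, 23, 23)
handle ((580.2113037109375, -99.0720443725586), (25.386154174804688, 124.52361297607422), 0.35925960540771484) 0.02208993954250404 271 [ 0.57818236 -0.10362582]
pca deg -89.8013385000813 
mirror [0.57606584 0.02825956 0.03438416] [0.53956325 0.01342632 0.01237367] [0.61567681 0.03695391 0.05549716]
slope deg 0.5721400430546622
tray ((506.48138427734375, -325.628662109375), (163.2693328857422, 271.7682189941406), 83.43107604980469)
beaker [[0.735, 0.009, 0.022], [0.79, 0.065, 0.086]]
rack [[0.735, -0.264, 0.022], [0.818, -0.141, 0.048]]
wrench [[0.337, -0.129, 0.003], [0.455, -0.006, 0.01]]
lens dark [[0.693, 0.312, 0.244], [0.744, 0.329, 0.277], [0.766, 0.36, 0.289]]
```

```bash
python3 - <<'E'
from h import *
C={n:cam(n) for n in ['scene','side']}
def tri(a,b):
    Ps=[K@np.c_[Rc.T,-Rc.T@t] for K,Rc,t in (C['scene'],C['side'])]
    X=cv2.triangulatePoints(Ps[0],Ps[1],np.array(a,float).reshape(2,1),np.array(b,float).reshape(2,1)); X=(X[:3]/X[3]).ravel()
    return X.round(4), [np.linalg.norm(proj(X,*C[n])-p).round(1) for n,p in (('scene',a),('side',b))]
print('glass ray side z=.07',ray(191.9,195.8,.07,*C['side']), 'fan',tri((338.3,176.6),(224.3,170.2)))
print('glass scene', ray(302.5,166,.07,*C['scene']))
print('lens',tri((392,148.4),(249.9,106.7)))
th=np.radians(1.13); u=np.array([np.cos(th),np.sin(th),0]); n=np.array([-u[1],u[0],0])
O=u*.5405; O=u*.5405+n*( .2866*np.cos(th)); print('O',O)
S=lambda p:O+u*p[0]/1e3+n*p[1]/1e3+np.array([0,0,p[2]/1e3])
for nm,p in dict(glass=(-60,-6,70),lens=(205,20,260),focus=(50,-245,158),aim=(62,6,158)).items():
    w=S(p); print(nm,w.round(4),[proj(w,*C[k]).round(1) for k in C])
x=np.array([.0,1,0]); 
o=ctrl.get_obs(); print('tool axes',Rq(o['eef_rot']).round(3))
for n,(x0,y0,x1,y1) in dict(scene=(370,120,430,170),side=(225,70,285,120)).items():
    im=cv2.imread(f'pics/{n}0.png')[y0:y1,x0:x1]; cv2.imwrite(f'pics/{n}0l.png',cv2.resize(im,(600,500),interpolation=cv2.INTER_CUBIC))
E
```

```text
glass ray side z=.07 [0.47319138 0.28948905 0.07      ] fan (array([0.6077, 0.2995, 0.0938]), [np.float64(0.2), np.float64(0.2)])
glass scene [0.47578661 0.29248579 0.07      ]
lens (array([0.7462, 0.3284, 0.2591]), [np.float64(0.3), np.float64(0.3)])
O [0.53474396 0.29714771 0.        ]
glass [0.4749 0.29   0.07  ] [array([301.8, 166.3]), array([192.3, 195.5])]
lens [0.7393 0.3212 0.26  ] [array([388.8, 148.2]), array([249.7, 108.4])]
focus [0.5896 0.0532 0.158 ] [array([287.6, 203.9]), array([268.3, 196.5])]
aim [0.5966 0.3044 0.158 ] [array([338.5, 158.5]), array([218.8, 155.1])]
tool axes [[ 0.431  0.902 -0.001]
 [ 0.902 -0.431 -0.001]
 [-0.001 -0.    -1.   ]]
```

View pics/scene0l.png

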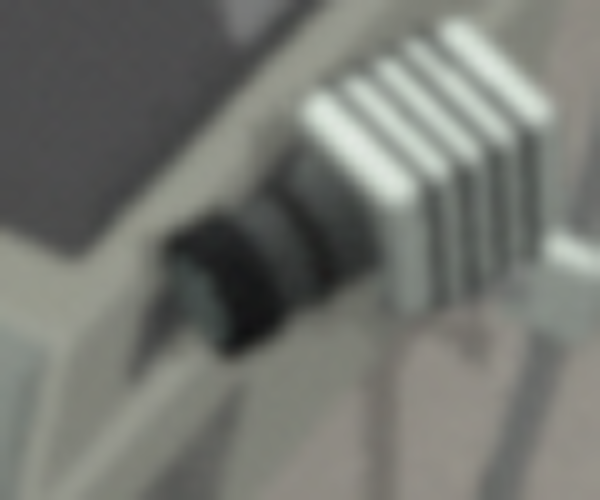

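View pics/side0l.png

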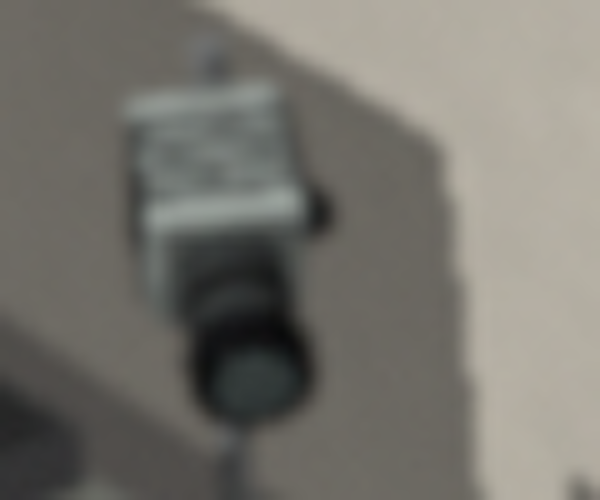

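```bash
python3 - <<'E'
from h import *
C={n:cam(n) for n in ['scene','side']}
for a,b in [((389.7,149.7),(250.3,108.3)),((390,149.9),(250,107.8)),((389.2,149.5),(250.5,108.6))]:
    Ps=[K@np.c_[Rc.T,-Rc.T@t] for K,Rc,t in (C['scene'],C['side'])]
    X=cv2.triangulatePoints(Ps[0],Ps[1],np.array(a,float).reshape(2,1),np.array(b,float).reshape(2,1)); X=(X[:3]/X[3]).ravel()
    print(X.round(4), ray(*a,.26,*C['scene']).round(4), ray(*b,.26,*C['side']).round(4))
E
```

```text
[0.7429 0.322  0.2573] [0.7446 0.3169 0.26  ] [0.7411 0.3204 0.26  ]
[0.7435 0.3235 0.2571] [0.7457 0.3167 0.26  ] [0.7422 0.3234 0.26  ]
[0.7419 0.3202 0.258 ] [0.7431 0.3168 0.26  ] [0.7404 0.3186 0.26  ]
```

>>> servo_tool(increments="0 0 -0.5 0.18 1;0 0 -0.5 0.18 1;0 0 -0.5 0.18 1;0 0 -0.5 0.18 1;0 0 -0.5 0.18 1;0 0 -0.5 0.18 1;0 0 0 0.046 1")

```text
time_s: 1.02
eef_pos: [0.2479, 0.5189, 0.2784]
eef_rot: [-0.0, 1.0, -0.002, 0.0]
wrist_force: [0.5, 0.2, -0.0]
opening: 1.002
```

>>> servo_tool(increments="0 2 0 0 1;0 4 0 0 1;0 5 0 0 1;0 5 0 0 1;1 5 0 0 1;3 4 0 0 1;4 3 0 0 1;5 2 0 0 1;5 1 0 0 1;3 0 0 0 1")

```text
time_s: 2.28
eef_pos: [0.4596, 0.2073, 0.278]
eef_rot: [0.0, 1.0, -0.002, -0.0]
wrist_force: [-1.2, 1.2, -0.3]
opening: 0.996
```

>>> servo_tool(increments="3 1 0 0 1;2 0.6 0 0 1;1 0 0 0 1;0 0 0 0 1")

```text
time_s: 2.78
eef_pos: [0.5175, 0.1926, 0.2779]
eef_rot: [0.0, 1.0, -0.001, -0.0]
wrist_force: [-0.2, -0.5, 0.0]
opening: 0.999
```

```bash
python3 - <<'E'
from h import *
im,d=snap('wrist','w1'); o=ctrl.get_obs(); print(o['eef_pos'],o['q'],o['wrist_force'])
E
```

```text
[0.5170716  0.19283154 0.27801996] [1.41744990e-01 1.05296786e-01 1.63132352e+00 1.69594826e-04
 1.40582646e+00 1.42478983e-01] [-0.53823107  0.18036534  0.68464234]
```

View pics/w1.png

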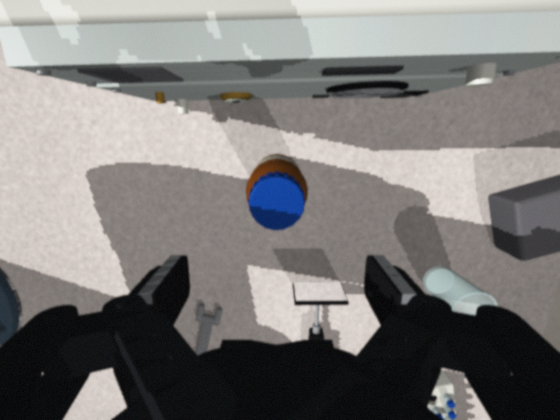

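The wrist view shows the cap centred at about (277,201), between the fingers.

```bash
python3 - <<'E'
from h import *
im,d,K,Rc,t=load('wrist','w1'); P=cloud(d,K,Rc,t); hsv=cv2.cvtColor(im,cv2.COLOR_RGB2HSV)
b=(hsv[...,0]>100)&(hsv[...,0]<130)&(hsv[...,1]>120)&(hsv[...,2]>60); b[:140]=0;b[250:]=0
T=P[b&(P[...,2]>.14)]; print(T.mean(0),cv2.minEnclosingCircle(T[:,:2].astype(np.float32)))
m=b.astype(np.uint8)
c=max(cv2.findContours(m,0,1)[0],key=cv2.contourArea); print(cv2.minEnclosingCircle(c)); (u,v),r=cv2.minEnclosingCircle(c); print(ray(u,v,.152,K,Rc,t))
E
```

```text
[0.5170921  0.19940682 0.15202807] ((0.5169305205345154, 0.21664835512638092), 0.04313287511467934)
((276.447998046875, 200.3499298095703), 28.625030517578125)
[0.51714403 0.20016791 0.152     ]
```

>>> servo_tool(increments="0 -0.2 1 0 1;0 -0.2 2.5 0 1;0 0 3 0 1;0 0 3 0 1;0 0 2.5 0 1;0 0 1.5 0 1;0 0 0.8 0 1;0 0 0 0 1")

```text
time_s: 3.82
eef_pos: [0.5175, 0.1967, 0.1353]
eef_rot: [0.0, 1.0, -0.0, -0.0]
wrist_force: [-0.0, -0.7, 0.1]
opening: 0.997
```

```bash
python3 - <<'E'
from h import *
snap('wrist','w2'); snap('side','s2')
a=cv2.imread('pics/s2.png')[100:300,120:400]; cv2.imwrite('pics/s2c.png',cv2.resize(a,None,fx=2.5,fy=2.5,interpolation=2))
o=ctrl.get_obs(); print(o['eef_pos'],o['wrist_force'])
E
```

```text
[0.51822986 0.19670559 0.13619784] [-0.35791376  0.13239778  0.19932672]
```

View pics/w2.png

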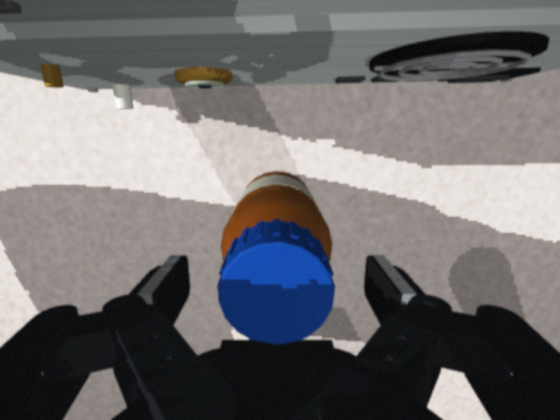

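View pics/s2c.png

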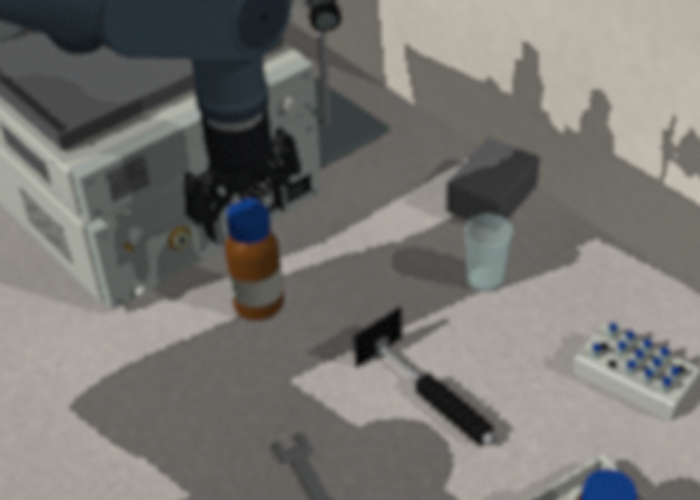

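The cap's top disc is centred at about (277,288) in the wrist view. I'll convert that to a position before closing.

```bash
python3 - <<'E'
from h import *
im,d,K,Rc,t=load('wrist','w2'); P=cloud(d,K,Rc,t)
print(ray(277,285,.152,K,Rc,t), P[260:320:15,277].round(4))
hsv=cv2.cvtColor(im,cv2.COLOR_RGB2HSV)
b=(hsv[...,0]>100)&(hsv[...,0]<130)&(hsv[...,1]>120)&(P[...,2]>.150)&(P[...,2]<.156)
T=P[b][:,:2]; print(len(T),np.percentile(T,[.5,99.5],axis=0), cv2.minEnclosingCircle(T.astype(np.float32)))
E
```

```text
[0.51767132 0.20221109 0.152     ] [[0.5177 0.2124 0.1499]
 [0.5177 0.2062 0.151 ]
 [0.5177 0.1992 0.1508]
 [0.5177 0.1928 0.1519]]
9201 [[0.49402376 0.17443877]
 [0.54029724 0.2205792 ]] ((0.5173349976539612, 0.19883428514003754), 0.0430629625916481)
```

>>> servo_tool(increments="0 0 0 0 0;0 0 0 0 0;0 0 0 0 0;0 0 0 0 0;0 0 0 0 0;0 0 0 0 0;0 0 -0.5 0 0;0 0 -1.5 0 0")

```text
time_s: 4.92
eef_pos: [0.5162, 0.1963, 0.1543]
eef_rot: [0.0, 1.0, -0.001, -0.002]
wrist_force: [0.8, -0.1, -4.0]
opening: 0.571
```

>>> servo_tool(increments="0 0 -2.5 0 0;0 1 -3 0 0;0 2 -3 0 0;0 3 -1.5 0 0;-0.5 4 0 0 0;-0.5 4 0 0 0;-1 4 0 0 0;-1 4 0 0 0;-1 4 0 0 0;-1 4 0 0 0")

```text
time_s: 6.18
eef_pos: [0.4667, -0.1046, 0.256]
eef_rot: [0.0, 1.0, -0.0, 0.0]
wrist_force: [0.5, -0.3, -3.8]
opening: 0.568
```

>>> servo_tool(increments="-1 4 0 0 0;-0.5 4 0 0 0;-0.5 4 0 0 0;0 4 0 0 0;0 3 0 0 0;0 1.5 0 0 0;0 1 0 0 0;0 0 0 0 0")

```text
time_s: 7.18
eef_pos: [0.4471, -0.3181, 0.2553]
eef_rot: [-0.0, 1.0, -0.001, -0.0]
wrist_force: [-0.8, 0.4, -4.8]
opening: 0.57
```

```bash
python3 - <<'E'
from h import *
for n in ['wrist','side','scene']: snap(n,n+'3')
o=ctrl.get_obs(); print(o['eef_pos'],o['wrist_force'],o['opening'])
a=cv2.resize(cv2.imread('pics/side3.png')[180:400,200:440],(440,403)); b=cv2.resize(cv2.imread('pics/wrist3.png'),(360,270)); b=cv2.copyMakeBorder(b,0,133,0,0,0); cv2.imwrite('pics/c3.png',np.hstack([a,b]))
E
```

```text
[ 0.44721246 -0.3173866   0.25527911] [ 0.31073936 -0.36861933 -4.63740646] 0.5703556933006309
```

View pics/c3.png

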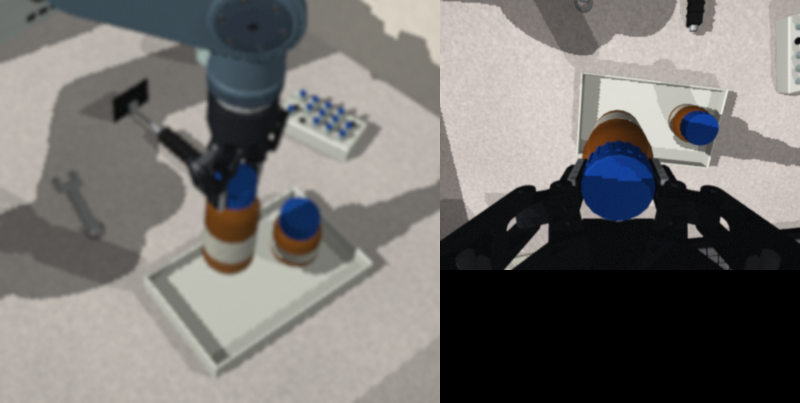

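>>> servo_tool(increments="0 0 1 0 0;0 0 2.5 0 0;0 0 2.5 0 0;0 0 2.5 0 0;0 0 1.5 0 0;0 0 0.8 0 0;0 0 0.3 0 0;0 0 0.2 0 0;0 0 0 0 0")

```text
time_s: 8.45
eef_pos: [0.4474, -0.3187, 0.1429]
eef_rot: [0.0, 1.0, -0.0, 0.0]
wrist_force: [0.4, -0.1, -4.6]
opening: 0.567
```

>>> servo_tool(increments="0 0 0.1 0 0;0 0 0.1 0 0;0 0 0.1 0 0")

```text
time_s: 8.82
eef_pos: [0.4472, -0.3188, 0.1402]
eef_rot: [0.0, 1.0, -0.0, 0.0]
wrist_force: [-3.6, 0.7, 8.0]
opening: 0.568
```

>>> servo_tool(increments="0 0 0 0 0.7;0 0 0 0 0.9;0 0 0 0 1;0 0 0 0 1;0 0 -1 0 1;0 0 -3 0 1;0 0 -4 0 1;0 0 -3 0 1;0 0 0 0 1")

```text
time_s: 9.95
eef_pos: [0.4484, -0.3197, 0.253]
eef_rot: [0.002, 1.0, -0.0, 0.002]
wrist_force: [0.2, -0.7, 0.9]
opening: 1.001
```

```bash
python3 - <<'E'
from h import *
for n in ['wrist','side','scene']: snap(n,n+'4')
o=ctrl.get_obs(); print(o['eef_pos'],o['wrist_force'],o['opening'])
a=cv2.resize(cv2.imread('pics/side4.png')[180:400,200:440],(440,403)); b=cv2.resize(cv2.imread('pics/wrist4.png'),(360,270)); b=cv2.copyMakeBorder(b,0,133,0,0,0); cv2.imwrite('pics/c4.png',np.hstack([a,b]))
E
```

```text
[ 0.44666182 -0.31790011  0.24834809] [ 0.2362525   0.20734448 -0.80837779] 0.9988369849158694
```

View pics/c4.png

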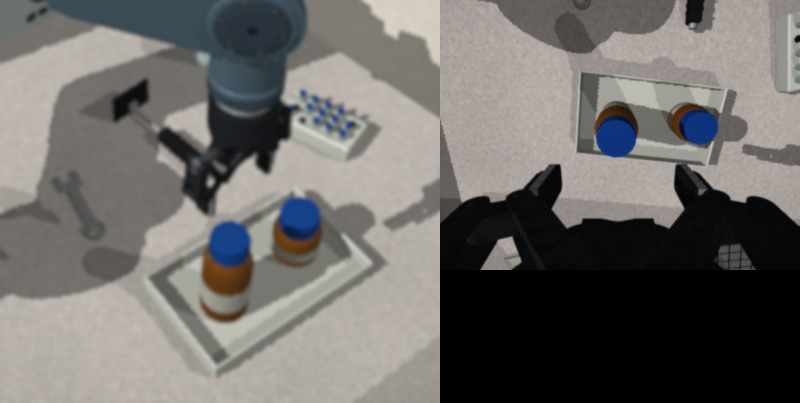

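>>> servo_tool(increments="1 -2 0 0 1;2 -4 0 0 1;2.5 -5 0 0 1;2.5 -4.5 0 0 1;2.5 -4 0 0 1;1.5 -3 0 0 1;1.3 -1.3 0 0 1;0 0 0 0 1;0 0 0 0 1")

```text
time_s: 11.22
eef_pos: [0.5798, -0.0816, 0.2487]
eef_rot: [0.0, 1.0, -0.001, -0.001]
wrist_force: [0.3, 0.7, 0.4]
opening: 1.001
```

```bash
python3 - <<'E'
from h import *
snap('wrist','w5')
o=ctrl.get_obs(); print(o['eef_pos'],Rq(o['eef_rot']).round(4))
E
```

```text
[ 0.57980808 -0.08171025  0.24894234] [[ 1.0e+00 -2.4e-03 -8.0e-04]
 [-2.4e-03 -1.0e+00 -1.0e-04]
 [-8.0e-04  1.0e-04 -1.0e+00]]
```

View pics/w5.png

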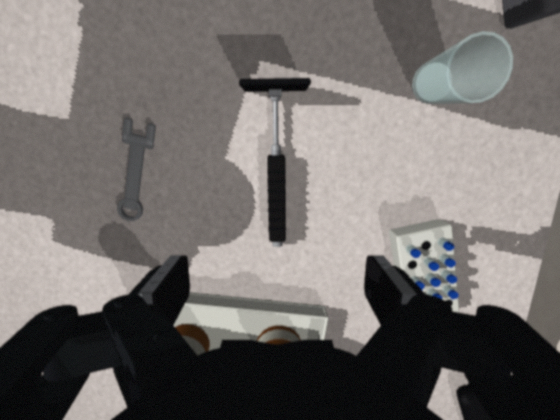

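The handle runs from (276,155) to (277,241), with the mirror bar at (275,84).

```bash
python3 - <<'E'
from h import *
im,d,K,Rc,t=load('wrist','w5'); P=cloud(d,K,Rc,t)
g=cv2.cvtColor(im,cv2.COLOR_RGB2GRAY)
x,y,z=P[...,0],P[...,1],P[...,2]
h=(abs(x-.58)<.03)&(y>-.2)&(y<-.02)&(z>.014)&(z<.035)
H=P[h]; print(len(H),cv2.minAreaRect((H[:,:2]*1000).astype(np.float32)),H[:,2].mean())
m=np.zeros(g.shape,np.uint8); m[150:248,262:292]=(g[150:248,262:292]<48); c=max(cv2.findContours(m,0,1)[0],key=cv2.contourArea); r=cv2.minAreaRect(c); print(r)
vx=cv2.fitLine(np.argwhere(m)[:,::-1].astype(np.float32),2,0,.01,.01).ravel()
a=[ray(vx[2]+vx[0]/vx[1]*(v-vx[3]),v,.022,K,Rc,t) for v in (155,242)]; print(a, np.degrees(np.arctan2(*(a[0]-a[1])[[1,0]])))
F=(abs(x-.58)<.06)&(y>0)&(y<.07)&(z>.035)&(z<.065); F=P[F]; print(F.mean(0),cv2.minAreaRect((F[:,:2]*1000).astype(np.float32)), np.degrees(np.arctan(np.polyfit(F[:,0],F[:,1],1)[0])))
E
```

```text
1718 ((578.5979614257812, -90.20396423339844), (22.03717613220215, 140.3885040283203), 0.2515082061290741) 0.022487724065118266
((276.3386535644531, 198.04452514648438), (86.03372192382812, 16.449071884155273), 89.19306945800781)
[array([ 0.57870945, -0.0428285 ,  0.022     ]), array([ 0.57969069, -0.15284635,  0.022     ])] 90.51100356561028
[0.57747356 0.03299407 0.05057757] ((577.654296875, 33.85343551635742), (72.55464935302734, 7.440748691558838), 0.5500069856643677) 0.8233449006457274
```

>>> servo_tool(increments="-0.1 -0.3 1.5 -0.01 1;0 0 3.5 0 1;0 0 4 0 1;0 0 4 0 1;0 0 4 0 1;0 0 3 0 1;0 0 1.5 0 1;0 0 0.7 0 1;0 0 0.3 0 1;0 0 0 0 1")

```text
time_s: 12.52
eef_pos: [0.58, -0.0778, 0.0251]
eef_rot: [0.0, 1.0, 0.005, 0.001]
wrist_force: [0.0, -0.7, 0.1]
opening: 1.004
```

```bash
python3 - <<'E'
from h import *
snap('wrist','w6');snap('side','s6')
o=ctrl.get_obs(); print(o['eef_pos'],o['wrist_force'])
a=cv2.resize(cv2.imread('pics/s6.png')[180:330,200:360],(430,403)); b=cv2.resize(cv2.imread('pics/w6.png'),(360,270)); b=cv2.copyMakeBorder(b,0,133,0,0,0); cv2.imwrite('pics/c6.png',np.hstack([a,b]))
E
```

```text
[ 0.58005234 -0.07774067  0.02527864] [ 0.00716883  0.04364189 -0.1758576 ]
```

View pics/c6.png

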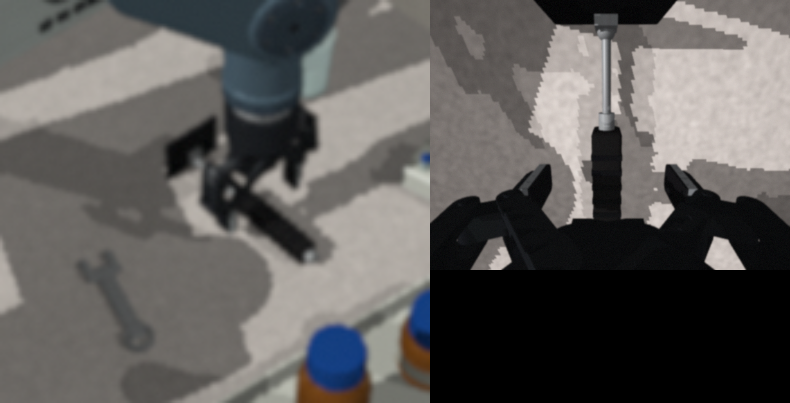

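>>> servo_tool(increments="0 0 0.2 0 1;0 0 0.1 0 1;0 0 0 0 0;0 0 0 0 0;0 0 0 0 0;0 0 0 0 0;0 0 0 0 0;0 0 0 0 0;0 0 0 0 0")

```text
time_s: 13.75
eef_pos: [0.5796, -0.0776, 0.0215]
eef_rot: [0.0, 1.0, 0.004, 0.0]
wrist_force: [0.3, 1.0, 2.8]
opening: 0.242
```

>>> servo_tool(increments="0 0 -0.5 0 0;0 0 -1 0 0;0 0 -2 0 0;0 0 -2.5 0 0;0 0 -2.5 0 0;0 0 -2 0 0;0.2 -0.4 -1.5 0.02 0;0.2 -0.6 -0.8 0.01 0;0 -0.3 -0.3 0 0;0 0 0 0 0")

```text
time_s: 15.0
eef_pos: [0.5831, -0.064, 0.1517]
eef_rot: [-0.0, 1.0, -0.01, -0.001]
wrist_force: [-0.5, -0.4, -0.9]
opening: 0.243
```

```bash
python3 - <<'E'
from h import *
for n in ['wrist','side','scene']: snap(n,n+'7')
o=ctrl.get_obs(); print(o['eef_pos'],o['wrist_force'],Rq(o['eef_rot']).round(4))
a=cv2.resize(cv2.imread('pics/side7.png')[120:270,180:340],(430,403)); b=cv2.resize(cv2.imread('pics/wrist7.png'),(360,270)); b=cv2.copyMakeBorder(b,0,133,0,0,0); cv2.imwrite('pics/c7.png',np.hstack([a,b]))
a=cv2.resize(cv2.imread('pics/scene7.png')[110:290,220:440],(733,600)); cv2.imwrite('pics/d7.png',a)
E
```

```text
[ 0.58291711 -0.06439507  0.15142508] [ 0.93344073 -0.32811363 -1.05766201] [[ 9.998e-01 -2.090e-02 -1.500e-03]
 [-2.090e-02 -9.998e-01  4.000e-04]
 [-1.500e-03 -4.000e-04 -1.000e+00]]
```

View pics/c7.png

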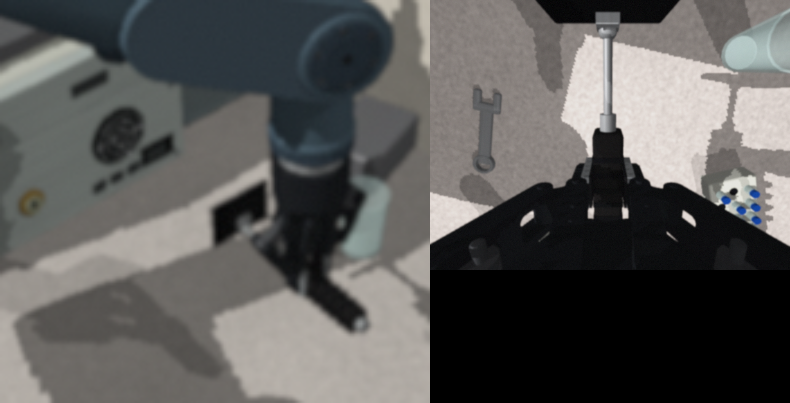

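View pics/d7.png

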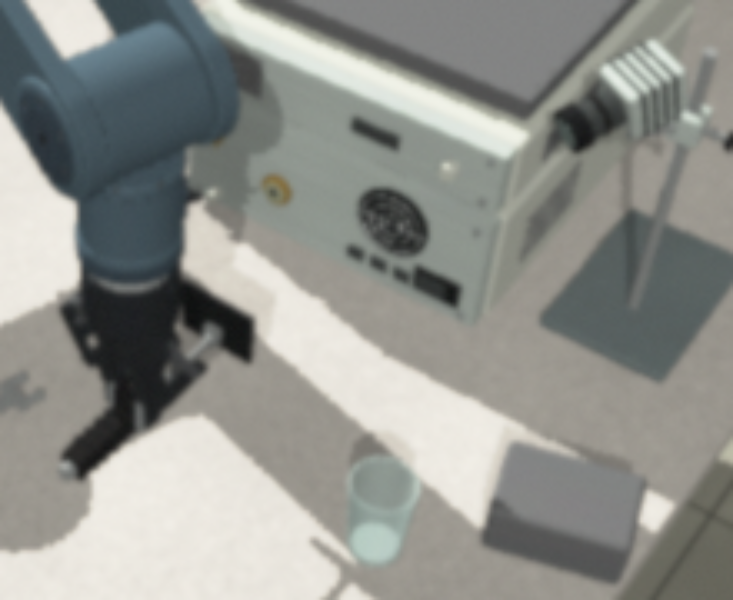

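The mirror is level in the grip. The glass is now visible in both views, at scene (303,167) and side (192,195.5). Next I'll measure the mirror's pose and angle.

```bash
cat > mir.py <<'E'
from h import *
import sys
tag=sys.argv[1]
C={n:cam(n) for n in ['scene','side']}
o=ctrl.get_obs(); p=o['eef_pos']; Rt=Rq(o['eef_rot']); f=-Rt[:,1]
print('tool fwd',f.round(4),np.degrees(np.arctan2(f[1],f[0])).round(2))
for n in ['scene','side','wrist']:
    im,d,K,Rc,t=load(n,n+tag); P=cloud(d,K,Rc,t); g=cv2.cvtColor(im,cv2.COLOR_RGB2GRAY)
    c0=p+f*.115+np.array([0,0,.006]); q=(P-c0)
    lx=q@Rt[:,0]; ly=q@f; lz=q[...,2]
    m=(abs(lx)<.045)&(abs(ly)<.02)&(abs(lz)<.035)&(g<60)&(d>0); A=P[m]
    if len(A)<50: print(n,len(A)); continue
    # robust plane y = a x + b z + c
    B=A.copy()
    for _ in range(6):
        M=np.c_[B[:,0],B[:,2],np.ones(len(B))]; s=np.linalg.lstsq(M,B[:,1],rcond=None)[0]; r=B[:,1]-M@s; k=abs(r)<max(.002,2*r.std()); B=B[k]
    nv=np.array([-s[0],1,-s[1]]); nv/=np.linalg.norm(nv)
    print(n,len(A),len(B),'mean',B.mean(0).round(4),'yaw deg',np.degrees(np.arctan2(nv[1],nv[0])).round(2),'pitch',np.degrees(np.arcsin(nv[2])).round(2),'lx',(np.percentile((B-c0)@Rt[:,0],[1,99])*1e3).round(1),'z',np.percentile(B[:,2],[1,99]).round(4), 'ly',np.percentile((A-c0)@f,[1,50,99]).round(4))
E
python3 mir.py 7; python3 - <<'E'
from h import *
C={n:cam(n) for n in ['scene','side']}
Ps=[K@np.c_[Rc.T,-Rc.T@t] for K,Rc,t in (C['scene'],C['side'])]
for a,b in [((303.1,167),(191.9,195.6)),((390,149.7),(250.3,108.3))]:
    X=cv2.triangulatePoints(Ps[0],Ps[1],np.array(a,float).reshape(2,1),np.array(b,float).reshape(2,1)); print((X[:3]/X[3]).ravel().round(4))
# handle in held pose
im,d,K,Rc,t=load('wrist','wrist7'); P=cloud(d,K,Rc,t); g=cv2.cvtColor(im,cv2.COLOR_RGB2GRAY)
# rod pixels: line between mirror and handle
r=P[45:165,268:284].reshape(-1,3); r=r[(r[:,2]>.1)]; 
for lo in np.arange(-.03,.045,.015):
    s=r[(r[:,1]>lo)&(r[:,1]<lo+.015)]
    if len(s)>10: print(round(lo,3),np.median(s,axis=0).round(4),s[:,2].max().round(4),len(s))
E
```

```text
tool fwd [2.090e-02 9.998e-01 4.000e-04] 88.8
scene 229 201 mean [0.5882 0.042  0.1591] yaw deg 88.9 pitch 0.38 lx [-32.5  35.8] z [0.1321 0.1811] ly [-0.0116 -0.0086 -0.005 ]
side 234 186 mean [0.5821 0.0419 0.1626] yaw deg 89.32 pitch 0.88 lx [-35.   31.5] z [0.1364 0.1845] ly [-0.0124 -0.0087 -0.0046]
wrist 6291 6291 mean [0.585  0.0433 0.1547] yaw deg 88.86 pitch 0.3 lx [-35.4  35.1] z [0.1327 0.1693] ly [-0.0079 -0.0073 -0.0068]
[0.4765 0.2957 0.0643]
[0.7434 0.3229 0.2568]
-0.015 [ 0.5842 -0.0059  0.1442] 0.1461 378
0.0 [0.5844 0.0077 0.1441] 0.2768 529
0.015 [0.5846 0.0226 0.1442] 0.1466 581
0.03 [0.5846 0.0329 0.1459] 0.1489 286
```

>>> servo_tool(increments="0.3 -0.1 -0.1 0.002 0;0.3 0 0 0 0;0.2 0 0 0 0;0 0 0 0 0;0 0 0 0 0")

```text
time_s: 15.78
eef_pos: [0.5914, -0.0637, 0.1532]
eef_rot: [-0.0, 1.0, -0.011, -0.0]
wrist_force: [-0.1, -0.2, 0.4]
opening: 0.245
```

```bash
python3 - <<'E'
from h import *
for n in ['wrist','side','scene']: snap(n,n+'8')
o=ctrl.get_obs(); print(o['time_s'],o['eef_pos'],o['wrist_force'],o['opening'],abs(o['dq']).max())
cv2.imwrite('pics/c8.png',np.hstack([cv2.resize(cv2.imread(f'pics/{n}8.png'),(400,300)) for n in ('scene','side')]))
E
python3 mir.py 8
```

```text
15.925 [ 0.59137734 -0.0636999   0.15329489] [-0.52706091  0.09483754 -1.48612278] 0.24309022190167484 0.0010090136715413395
tool fwd [ 0.023   0.9997 -0.    ] 88.68
scene 235 200 mean [0.5963 0.0426 0.1605] yaw deg 88.25 pitch -0.72 lx [-34.2  37.3] z [0.1335 0.1817] ly [-0.0117 -0.0085 -0.0048]
side 229 207 mean [0.59   0.0423 0.1644] yaw deg 87.94 pitch 0.25 lx [-35.7  29.6] z [0.1381 0.1851] ly [-0.012  -0.0089 -0.0044]
wrist 6295 6287 mean [0.5936 0.0436 0.1562] yaw deg 88.7 pitch 0.28 lx [-35.5  35. ] z [0.1341 0.1708] ly [-0.0084 -0.0077 -0.0071]
```

View pics/c8.png

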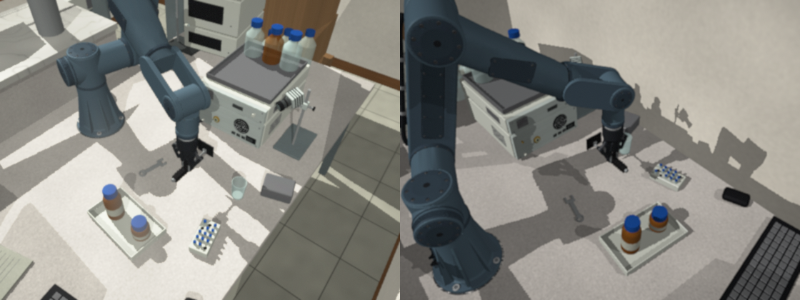

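```bash
python3 - <<'E'
from h import *
L=np.array([.743,.319,.26]);F=np.array([.5934,.0508,.1585]);y,p=np.radians([88.7,.28]);n=np.array([np.cos(y)*np.cos(p),np.sin(y)*np.cos(p),np.sin(p)])
r=F-L; r=r-2*(r@n)*n; print(F+r*(.290-F[1])/r[1], 'glass .475 .290 .070', np.linalg.norm(F-L))
ctrl.hand_in(); print(ctrl.get_obs()['time_s'])
E
```

```text
[0.47430937 0.29       0.07274087] glass .475 .290 .070 0.3234403345286422
the job is handed in; nothing more can be done
the job is handed in; nothing more can be done
```

I moved the solvent bottle out of the way and stood it upright in the free part of the spill tray. I then picked up the mirror by its handle, and the arm is holding it steady at the focus point, facing the aim point. I handed the job in at about 16 s of the 54 s allowed.

- **Mirror position:** the middle of the face is at about (0.593, 0.051, 0.158) m, 323 mm from the lens (324 mm asked). This is worked out from the grasp and the measured back of the mirror.
- **Mirror angle:** the close wrist view measured a yaw of 88.7° (target 88.8°) and a tilt of 0.3°.
- **Reflection:** by calculation, the camera's line of sight meets the rear panel about 3 mm from the centre of the 34 mm sight glass. I had no picture from the bench camera itself to confirm it.
- **Other items:** the last pictures show the bottle and jar upright in the tray. The beaker, rack and wrench show no visible shift; I did not measure them again.

**Disagreements:**
- On the final mirror angle, the scene and side cameras read 88.3° and 87.9° in yaw and -0.7° and +0.3° in tilt. They see the mirror from farther away with few points, so I relied on the wrist camera.
- The same two cameras differed by about 3–4 mm in x and in y on the lens position; I averaged them.

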